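Seat the brass bar in the clamp jig and screw it down

ROBOT

A 6-joint arm with a two-finger parallel gripper is mounted at the origin on the work surface. World frame = base frame: x ahead of the robot, y to its left, z up, the work surface at z = 0. Lengths are in m, angles in rad, forces in N, time in s.
With the tool pointing down it reaches from about 0.35 to 1 m from the base axis. Payload 7.1 kg.
Tool frame: the origin (TCP) lies midway between the tips of the shut fingers; the grasp point (between the pads) lies 19 mm behind it; z points along the fingers, y is the line along which they close (so a half turn about z gives the same grasp; the last joint's range is limited). The gripper opens to 85 mm and grips with 20 to 120 N. Pads are 22 mm wide; open, the fingers measure 114 mm over their backs; the gripper's body (76 mm by 85 mm) begins 54 mm behind the grasp point. The pads swing forward as they close: fully open they stand 13 mm farther back than shut.
Start: joints at [1.299, 0.423, 1.63, -0, 1.089, -0.019], TCP at [0.156, 0.605, 0.231] pointing down, gripper open.
Joint ranges: [-3, 3], [-0.9, 2.11], [0.09, 2.58], [-1.31, 4.45], [0.11, 2.69], [-2.54, 2.54]. Speed limits (rad/s): [2.39, 2.39, 3.01, 3.14, 3.14, 3.14].

INTERFACE

Orientations are given as a 3x3 rotation matrix whose columns are the frame's x, y, z axes.
In Python, from station import arm gives the robot as it stands.
- The arm moves only by the shell command python3 -m inch 'ROWS' [FORCE]. ROWS is JSON, a list that holds one entry, the list of rows, each a list of 7 numbers: the turn, a rotation vector about the tool's x, y, z in units of 360 degrees (1.0 is 360 degrees), then the shift along the tool's x, y, z in units of 1 m (1.0 is 1 m), then the closure, from 0 (fully open) to 1 (shut). In form: [[[ax, ay, az, x, y, z, claw], ...]]. A call has 1 to 20 rows; each row is the pose to reach, as a shift and turn from the pose commanded when the call began, along the tool's axes at that moment, turning the shorter way round; what a row does not reach only later rows make up. A row lasts 1/10 s, in which the tool goes at most 50 mm and 8.59 degrees, less where a joint would pass 70% of its speed; a pose out of reach is approached as far as the arm can. A call with a number of a shift or a turn outside -1 to 1 is refused whole. A call with a gripper value outside its range is refused whole. The fingers move at their own pace and stop on an object; FORCE is the grip in N (left out, the last holds). Time passes only in rows, so rows that repeat a pose let the fingers close. It gives the time, the measured TCP pose, the force, the opening and the grip force at its end, in the units of the state.
- arm.get_obs(): the state, without advancing time (a new reading comes with each control period).
- arm.get_image(name): name is "side" or "top"; returns the picture (480x640x3 uint8, red, green, blue); there is no depth.
- arm.camera_model(name): a dict with "camera_matrix" (3x3 intrinsics, pixels), "R" (3x3) and "t" (3): a world point X has camera coordinates R X + t. Camera axes: x right, y down, z forward; pixel columns grow to the right and rows downward; lengths in m; the calibration is good to about 2 mm. A picture is of the moment at which its call begins. camera_model takes no time and is no camera call.
- arm.job_done(): hands the job in; it is judged then, once.
Trained networks look in the newest picture that a camera, given by its name, has taken for a name from the list of things; names that differ only in an ending like _2 or _b are one class to them, and where a whole thing is asked for, a point or a joint stands for the part that bears it (a point fixed in the world has none). Each returns a list of dicts, best first, with "conf" (0 to 1); they miss things now and then, are a little off and sometimes report something else, mostly with a low value. They report only what shows in the picture. A call takes as long as a camera call.
- arm.outline_of(thing, camera): "region" (480x640 bool, what is visible of it) and "position" ([column, row] in pixels, amid what is visible of it).
The state is a dict: "clock": time; "q": joint angles; "joint_vel": joint speeds; "joint_efforts": joint torques, N m; "ee_pos": TCP position; "tcp_rot": TCP orientation; "force": force on the tool from outside, world axes, zero at the start; "torque": the same for the moment, N m; "grip_width": finger opening in m; "finger_force": force on a finger pad.
Only numpy, scipy, OpenCV 4.12 (cv2) and the standard library are available. Lean on these libraries where they do the work, as an engineer would, in place of code of your own. Each camera call takes 0.05 s, during which the arm holds its last target. There are 200 camera calls.

TASK

With a fingertip, push the long brass bar along its channel in the green clamp jig until its end rests against the jig's upright column. Then tighten the wing screw, clockwise seen from above, by pushing its wings round with a fingertip, stroke after stroke, until it comes to its stop and its foot clamps the bar. Use light pushes only, with nothing squeezed hard, forced or lifted, leave the other things on the bench where they are, and finish clear of everything.

Things in the scene. Friction and masses are not known exactly. Their poses are not given: they have to be found in the camera images.
- jig: Clamp jig, fixed to the bench; origin on the bench surface, straight below the screw's axis; z up. Its x axis runs along the bar's channel, from the column to the open end. Base plate x -60 to +85 mm, y +-42 mm, 12 mm thick. A green arm, 26 mm wide, reaches from the column over the channel to x = +15 mm, at 52 to 64 mm height, and carries the screw.
- stop (a point): Point on the face of the green column that stops the bar, at jig x = -29 mm, y = 0, 19 mm above the bench. The column spans x -53 to -29 mm and y +-32 mm; its top is 110 mm above the bench. Only the column stands near the wings, so a finger cannot go round on that side.
- channel_mouth (a point): Mouth of the channel, at jig x = +45 mm, y = 0, on the base plate (12 mm above the bench). The channel is 27 mm wide between two guide strips (y 13.5 to 23.5 mm either side, x -29 to +45 mm, tops 21 mm above the bench). Beyond the mouth, at larger x, the base is bare but for two flat screw heads at x 62, y +-33 mm.
- wing_screw (a joint): Angle of the wing screw, rad; grows as it is turned clockwise seen from above (tightened). At 0 the wings lie along the jig's y axis. Starts at 3 to 7.5; its slightly springy stop is at 16. It goes down 0.477 mm per rad. Friction 0.03 N m: it stays where it is left. The sprung foot meets the bar about 2 rad before the stop and presses with about 6 N at the stop.
- wing_mid (a point): Point on the vertical axis of the steel wing screw, half-way up its two opposite wings: each 5 mm thick, 17 mm high (8.5 mm above and below this point), reaching 27 mm out from the axis. Hub of 9 mm radius, its domed top 5.5 mm above this point, underside 10.5 mm below. The point is 92.5 mm above the bench at joint value 0, 84.9 mm at the stop.
- wing_tip (a point): Outer end of one of the two wings, half-way up, 27 mm from the axis.
- foot_face (a point): Centre of the underside of the screw's foot, a disc 16 mm wide below the arm; 26 mm above the bench once it rests on the bar. Before tightening it is 3 to 5 mm clear of the bar's top.
- bar_center (a point): Centre of the loose brass bar, 100 x 24 x 14 mm, 0.22 to 0.35 kg, long along x, lying in the channel on the base plate, its top 26 mm above the bench. It starts 20 to 38 mm short of the column, its other end sticking out at the open end. Pushed home, its centre is at jig x = +21 mm and its outer end at +71 mm.
- punch: Bystander, to be left alone: square steel punch, 107 x 10 x 10 mm, lying beside the jig.
- offcut: Bystander, to be left alone: short brass offcut, 52 x 30 x 10 mm, lying flat beside the jig.
- hammer: Bystander, to be left alone: hand hammer, lying.
- screwdriver: Bystander, to be left alone: screwdriver with a yellow handle, lying.
- jar: Bystander, to be left alone: jar with a steel cap, 64 mm wide, 75 mm high.
- tub: Bystander, to be left alone: open white cup, 90 mm wide, 70 mm high.
- tape: Bystander, to be left alone: roll of paper tape, 90 mm wide, 24 mm high, lying flat.

How it is judged:
On the way, in this order (a step that is already met when the one before it is completed fails the run):
1. the bar is pushed home against the column while the screw is still loose (2.5 rad or more before its stop) (x of bar_center in the frame of jig below 0.024 m and value of joint wing_screw below 13.5 rad), for 0.2 s.
2. the wing screw is turned to its stop (value of joint wing_screw above 15.5 rad), for 0.2 s.
At the end, for the whole second after the job is handed in: The bar is at rest with its end within 3 mm of the column, the wing screw is within 0.5 rad of its stop, and its foot presses on the bar with more than 3 N (x of bar_center in the frame of jig below 0.024 m and value of joint wing_screw above 15.5 rad and z of foot_face in the frame of jig below 0.0275 m and contact force between foot and bar above 3 N and linear speed of bar below 0.01 m/s and velocity of joint wing_screw between -0.1 and 0.1 rad/s); the robot touches nothing.
It fails at once if the bar is lifted or tipped (its centre more than 8 mm up, or tilted over 0.15 rad) (height (world z) of bar_center above 0.027 m or angle between bar_center's own z axis and vertical above 0.15 rad).
It fails at once if the wing screw or the bar is squeezed or forced with over 40 N by the fingers (contact force between the fingers and wing_screw above 40 N or contact force between the fingers and bar above 40 N).
It fails at once if a bystander is moved by more than 20 mm or lifted (distance of any of punch, offcut, hammer, screwdriver, jar, tub, tape from where it was at the start of the episode above 0.02 m).
It also fails if it takes over 72 s, if anything falls off the work surface, if the arm or the gripper's body presses on something with over 40 N, if the wrist force passes 120 N, or if a joint passes its speed limit or range.

## Working session

There is one attempt and no reset: what is moved stays moved. The work goes in short steps, Python scripts to look and compute and a shell command to move; the robot and the scene stay as the last step left them, time stands still between calls to the robot, and variables do not carry over. Pictures are saved under pics/ and viewed, at most 10 in all, crops included, and the job is handed in when it is done.

```bash
mkdir -p pics; ls
cat > h.py <<'E'
import numpy as np, cv2
from station import arm
def model(c):
    m=arm.camera_model(c); return np.array(m["camera_matrix"]),np.array(m["R"]),np.array(m["t"])
def proj(c,X):
    K,R,t=model(c); p=K@(R@np.array(X)+t); return p[:2]/p[2]
def onz(c,uv,z):
    K,R,t=model(c); d=R.T@np.linalg.inv(K)@np.array([uv[0],uv[1],1.]); o=-R.T@t
    return o+d*(z-o[2])/d[2]
E
python3 - <<'E'
from h import *
np.set_printoptions(precision=4,suppress=True)
for c in("top","side"):
    cv2.imwrite(f"pics/{c}0.png",arm.get_image(c)[:,:,::-1])
    K,R,t=model(c);print(c,K[0,0],-R.T@t,R[2])
    for n in("jig","bar_center","wing_screw","wing_mid","wing_tip","stop","channel_mouth","punch","offcut","hammer","screwdriver","jar","tub","tape"):
        for o in arm.outline_of(n,c)[:2]: print(n,round(o["conf"],2),o["position"],o["region"].sum(), onz(c,o["position"],.02)[:2])
o=arm.get_obs();print(o["clock"],o["ee_pos"],o["tcp_rot"],o["force"])
E
```

```text
pics
top 576.6191751448519 [ 0.3475 -0.0127  1.3985] [ 0.1323 -0.003  -0.9912]
jig 0.84 [288.3, 252.0] 1761 [0.4959 0.0658]
bar_center 0.63 [296.0, 228.9] 331 [0.5525 0.0493]
wing_screw 0.67 [284.1, 245.6] 69 [0.511  0.0765]
wing_mid 0.42 [286.8, 244.1] 84 [0.5149 0.0701]
wing_tip 0.67 [282.5, 249.1] 46 [0.5025 0.08  ]
stop 0.77 [287.4, 249.8] 1721 [0.5011 0.0682]
channel_mouth 0.7 [289.8, 254.5] 1757 [0.4899 0.062 ]
punch 0.73 [258.3, 214.9] 155 [0.5841 0.1417]
offcut 0.65 [337.3, 258.4] 254 [ 0.4838 -0.0523]
offcut 0.52 [139.2, 226.3] 1222 [0.5477 0.4276]
hammer 0.88 [502.2, 302.0] 1510 [ 0.3911 -0.4477]
screwdriver 0.8 [494.1, 210.7] 453 [ 0.6115 -0.4307]
jar 0.71 [147.1, 172.3] 770 [0.6815 0.4178]
jar 0.7 [295.4, 228.9] 341 [0.5525 0.0507]
tape 0.66 [138.1, 274.0] 893 [0.4326 0.4221]
side 452.5324512781307 [ 0.125  -0.7381  1.0498] [ 0.2941  0.5758 -0.7629]
jig 0.81 [305.0, 242.3] 1145 [0.4911 0.0724]
bar_center 0.64 [326.1, 239.0] 251 [0.5532 0.0539]
wing_screw 0.63 [369.6, 405.6] 1449 [ 0.4002 -0.4402]
wing_mid 0.45 [308.1, 229.9] 37 [0.5221 0.1129]
stop 0.84 [308.8, 246.8] 1204 [0.4932 0.0512]
channel_mouth 0.67 [304.0, 247.6] 1281 [0.4792 0.0552]
punch 0.6 [324.8, 222.3] 113 [0.5825 0.1168]
offcut 0.74 [321.5, 275.1] 153 [ 0.4774 -0.0593]
offcut 0.43 [306.0, 232.1] 11 [0.5123 0.1078]
hammer 0.75 [370.7, 407.1] 1647 [ 0.4005 -0.4443]
screwdriver 0.63 [443.1, 366.1] 540 [ 0.6088 -0.4415]
jar 0.59 [309.7, 152.9] 428 [0.6972 0.4458]
jar 0.42 [304.1, 249.6] 1100 [0.476  0.0481]
tub 0.75 [276.1, 166.7] 662 [0.5586 0.4336]
tape 0.83 [240.1, 192.0] 382 [0.3998 0.3724]
1.5 [0.1563 0.6051 0.2313] [[-0.9682  0.2501 -0.    ]
 [ 0.2501  0.9682 -0.0001]
 [-0.     -0.0001 -1.    ]] [-0.1006  0.2373  0.672 ]
```

View pics/top0.png

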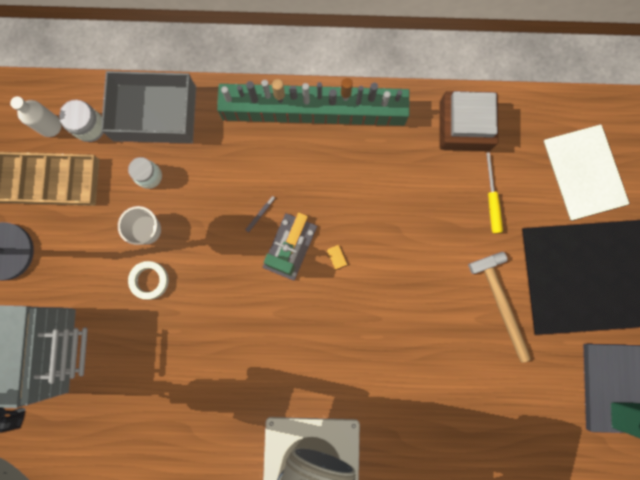

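View pics/side0.png

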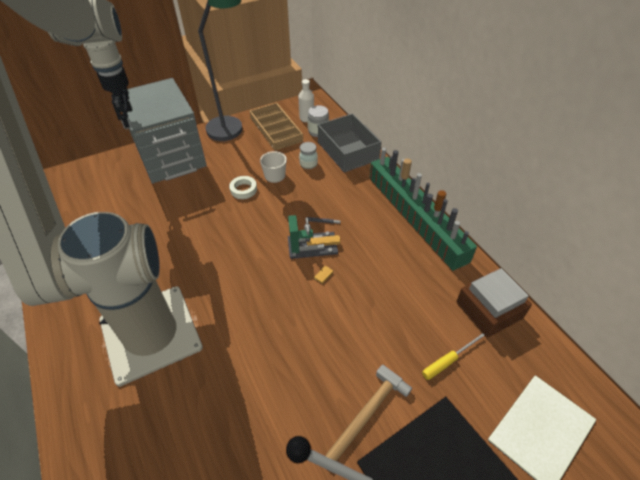

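```bash
cat >> h.py <<'E'
def box(x0,x1,y0,y1,z0,z1): return np.array([[x,y,z] for x in(x0,x1) for y in(y0,y1) for z in(z0,z1)])
JIG=[box(-.06,.085,-.042,.042,0,.012),box(-.053,-.029,-.032,.032,.012,.11),box(-.053,.015,-.013,.013,.052,.064),
 box(-.029,.045,.0135,.0235,.012,.021),box(-.029,.045,-.0235,-.0135,.012,.021)]
def bar(bx): return box(bx-.05,bx+.05,-.012,.012,.012,.026)
def wing(a):
    b=box(-.027,.027,-.0025,.0025,-.0085,.0085); h=.0925-.000477*a
    # wing along jig y at 0; clockwise from above
    t=np.pi/2-a; c,s=np.cos(t),np.sin(t)
    return b@np.array([[c,-s,0],[s,c,0],[0,0,1]]).T+[0,0,h]
def toW(p,P):
    c,s=np.cos(p[2]),np.sin(p[2]); P=np.atleast_2d(P)
    return P@np.array([[c,-s,0],[s,c,0],[0,0,1]]).T+[p[0],p[1],0]
def pr(c,P):
    K,R,t=model(c); q=(P@R.T+t)@K.T; return q[:,:2]/q[:,2:]
E
python3 - <<'E'
from h import *
from scipy.optimize import minimize
S=4
obs={}
for c in("top","side"):
    img=arm.get_image(c); m=np.zeros((480,640),bool)
    for n in("jig","bar_center","wing_mid"):
        o=arm.outline_of(n,c)
        if o: m|=o[0]["region"]
    u,v=(288,245) if c=="top" else (315,240)
    sl=(slice(v-40,v+40),slice(u-50,u+50))
    obs[c]=(img[sl],cv2.resize(m[sl].astype(np.float32),None,fx=S,fy=S,interpolation=cv2.INTER_LINEAR)>.5,(u-50,v-40))
def ren(c,p):
    im=np.zeros((80*S,100*S),np.uint8)
    for b in JIG+[bar(p[3]),wing(0.)]:
        q=(pr(c,toW(p,b))-obs[c][2]+.5)*S
        cv2.fillConvexPoly(im,cv2.convexHull(np.round(q*16).astype(np.int32)),1,shift=4)
    return im>0
def cost(p,f=0): return sum(1-(ren(c,p)&obs[c][1]).sum()/(ren(c,p)|obs[c][1]).sum() for c in obs)
best=None
for a in(-.3,-.45,-.6):
    r=minimize(cost,[.505,.07,a,.047],method="Nelder-Mead",options=dict(initial_simplex=np.array([.505,.07,a,.047])+np.vstack([np.zeros(4),np.diag([.015,.015,.15,.008])]),maxiter=250))
    print(r.x,r.fun)
    if best is None or r.fun<best.fun:best=r
p=best.x; np.save("p.npy",p)
out=[]
for c in obs:
    im=cv2.resize(obs[c][0][:,:,::-1],None,fx=8,fy=8,interpolation=cv2.INTER_CUBIC); raw=im.copy()
    for i,b in enumerate(JIG+[bar(p[3])]):
        q=((pr(c,toW(p,b))-obs[c][2]+.5)*8).astype(int)
        for k in range(8):
            for l in range(k):
                if bin(k^l).count("1")==1: cv2.line(im,q[k].tolist(),q[l].tolist(),(0,0,255) if i<5 else (255,0,0),1)
    out.append(np.hstack([raw[80:560,160:560],im[80:560,160:560]]))
cv2.imwrite("pics/fit.png",cv2.resize(np.vstack(out),(500,600)));cv2.imwrite("pics/top_c.png",out[0]);cv2.imwrite("pics/side_c.png",out[1])
E
```

```text
Traceback (most recent call last):
  File "h.py", line 23, in pr
    K,R,t=model(c); q=(P@R.T+t)@K.T; return q[:,:2]/q[:,2:]
          ~~~~~^^^
  File "h.py", line 4, in model
    m=arm.camera_model(c); return np.array(m["camera_matrix"]),np.array(m["R"]),np.array(m["t"])
ValueError: time passes only in moves, steps and waits
```

```bash
sed -i 's/^def model(c):/import functools\n@functools.lru_cache(None)\ndef model(c):/' h.py
cat > fit.py <<'E'
from h import *
from scipy.optimize import minimize
S=4
obs={}
for c in("top","side"):
    img=arm.get_image(c); m=np.zeros((480,640),bool)
    for n in("jig","bar_center","wing_mid"):
        o=arm.outline_of(n,c)
        if o: m|=o[0]["region"]
    u,v=(288,245) if c=="top" else (315,240)
    sl=(slice(v-40,v+40),slice(u-50,u+50))
    obs[c]=(img[sl],cv2.resize(m[sl].astype(np.float32),None,fx=S,fy=S,interpolation=cv2.INTER_LINEAR)>.5,(u-50,v-40))
def ren(c,p):
    im=np.zeros((80*S,100*S),np.uint8)
    for b in JIG+[bar(p[3]),wing(0.)]:
        q=(pr(c,toW(p,b))-obs[c][2]+.5)*S
        cv2.fillConvexPoly(im,cv2.convexHull(np.round(q*16).astype(np.int32)),1,shift=4)
    return im>0
def cost(p):
    return sum(1-(r&obs[c][1]).sum()/(r|obs[c][1]).sum() for c in obs for r in[ren(c,p)])
best=None
for a in(-.3,-.45,-.6):
    r=minimize(cost,[.505,.07,a,.047],method="Nelder-Mead",options=dict(initial_simplex=np.array([.505,.07,a,.047])+np.vstack([np.zeros(4),np.diag([.015,.015,.15,.008])]),maxiter=250))
    print(r.x,r.fun)
    if best is None or r.fun<best.fun:best=r
p=best.x; np.save("p.npy",p)
for c in obs:
    im=cv2.resize(obs[c][0][:,:,::-1],None,fx=8,fy=8,interpolation=cv2.INTER_CUBIC); raw=im.copy()
    for i,b in enumerate(JIG+[bar(p[3])]):
        q=((pr(c,toW(p,b))-obs[c][2]+.5)*8).astype(int)
        for k in range(8):
            for l in range(k):
                if bin(k^l).count("1")==1: cv2.line(im,q[k].tolist(),q[l].tolist(),(0,0,255) if i<5 else (255,0,0),1)
    cv2.imwrite(f"pics/{c}_c.png",np.hstack([raw[80:560,160:560],im[80:560,160:560]]))
E
python3 fit.py
```

```text
[ 0.49859724  0.06897878 -0.36551967  0.04957734] 0.13374692422488565
[ 0.49906315  0.06888283 -0.36649616  0.04604301] 0.12652156512905233
[ 0.49921952  0.06879639 -0.36584002  0.0449559 ] 0.1256703200019038
```

View pics/top_c.png

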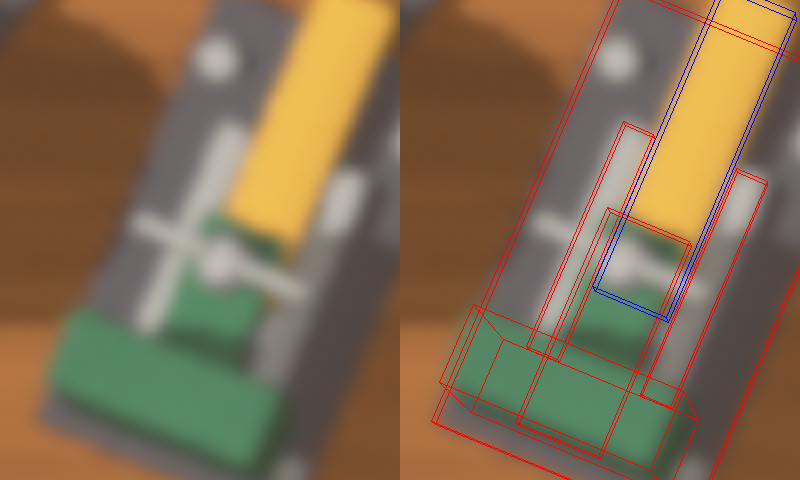

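View pics/side_c.png

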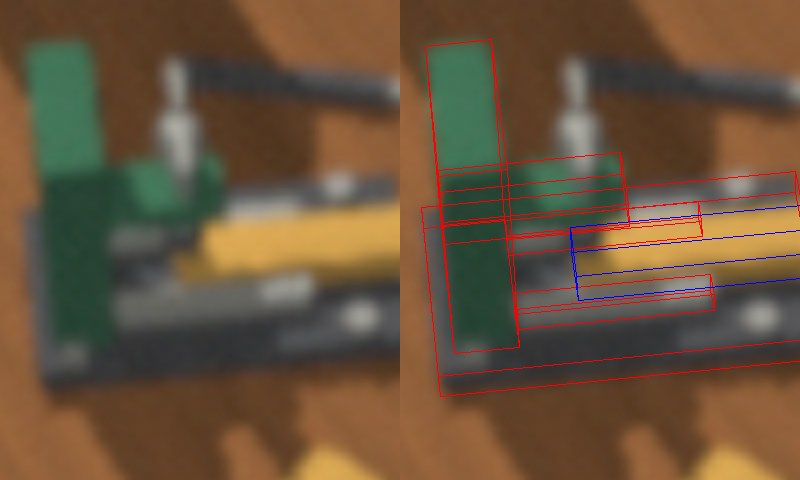

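```bash
cat >> h.py <<'E'
p=np.array([.4993,.0690,-.366])
def row(x,y,z,th,off=None):
    """row to reach jig (x,y mm), tip height z mm, tool y along wing-motion direction at wing angle th deg"""
    o=arm.get_obs(); R=np.array(o["tcp_rot"]); P=toW(p,[x/1e3,y/1e3,z/1e3])[0]
    d=R.T@(P-o["ee_pos"]); yaw=np.arctan2(R[1,1],R[0,1]); t=p[2]-np.radians(th)+np.pi
    a=(yaw-t+np.pi)%(2*np.pi)-np.pi
    return np.round([0,0,a/2/np.pi,*d],4)
def st():
    o=arm.get_obs(); c,s=np.cos(p[2]),np.sin(p[2]); d=np.array(o["ee_pos"])-[p[0],p[1],0]; R=np.array(o["tcp_rot"])
    yaw=np.degrees(np.arctan2(R[1,1],R[0,1])-p[2]); f=o["force"]
    print("t",o["clock"],"jig mm",np.round([1e3*(c*d[0]+s*d[1]),1e3*(-s*d[0]+c*d[1]),1e3*d[2]],1),"th",round((180-yaw)%360,1),"F jig",np.round([c*f[0]+s*f[1],-s*f[0]+c*f[1],f[2]],2),"q6",o["q"][5],"w",o["grip_width"])
E
python3 - <<'E'
from h import *
print("hub seen 285.0,247.25 pred",pr("top",toW(p,[0,0,.096])),"side",pr("side",toW(p,[0,0,.096])))
print(onz("top",(285,247.25),.096))
print(row(138,0,120,180)); st()
E
```

```text
hub seen 285.0,247.25 pred [[285.17799268 246.82183137]] side [[307.15279105 224.82439305]]
[0.49830879 0.06936782 0.096     ]
[ 0.      0.      0.268  -0.6033 -0.4488  0.1113]
t 2.3 jig mm [-512.2  377.8  231.3] th 83.5 F jig [-0.33 -0.35  0.2 ] q6 -0.0189709438740087 w 0.08498545660158506
```

```bash
python3 -m inch '[[[0,0,0.268,-0.603,-0.449,0.11,1],[0,0,0.268,-0.603,-0.449,0.11,1],[0,0,0.268,-0.603,-0.449,0.11,1],[0,0,0.268,-0.603,-0.449,0.11,1],[0,0,0.268,-0.603,-0.449,0.11,1],[0,0,0.268,-0.603,-0.449,0.11,1],[0,0,0.268,-0.603,-0.449,0.11,1],[0,0,0.268,-0.603,-0.449,0.11,1],[0,0,0.268,-0.603,-0.449,0.11,1],[0,0,0.268,-0.603,-0.449,0.11,1],[0,0,0.268,-0.603,-0.449,0.11,1],[0,0,0.268,-0.603,-0.449,0.11,1],[0,0,0.268,-0.603,-0.449,0.11,1],[0,0,0.268,-0.603,-0.449,0.11,1],[0,0,0.268,-0.603,-0.449,0.11,1],[0,0,0.268,-0.603,-0.449,0.11,1],[0,0,0.268,-0.603,-0.449,0.11,1],[0,0,0.268,-0.603,-0.449,0.11,1],[0,0,0.268,-0.603,-0.449,0.11,1]]]' 20 | tail -c 400; python3 -c "
from h import *
st();print(row(138,0,17,180))"
```

```text
clock: 4.2
ee_pos: [0.6269, 0.021, 0.1215]
tcp_rot: [[0.356, 0.934, -0.001], [0.934, -0.356, 0.0], [-0.0, -0.001, -1.0]]
force: [1.0, 0.1, -0.3]
grip_width: -0.0002
finger_force: 0.0
t 4.2 jig mm [136.3   0.8 121.5] th 179.9 F jig [ 0.93  0.5  -0.29] q6 0.37861222327233 w -0.00015825121843458077
[ 0.      0.      0.0003 -0.0008  0.0017  0.1045]
```

```bash
python3 -m inch '[[[0,0,0,-0.001,0,0.05,1],[0,0,0,-0.001,0,0.09,1],[0,0,0,-0.001,0,0.104,1],[0,0,0,-0.001,-0.005,0.104,1],[0,0,0,-0.001,-0.01,0.104,1],[0,0,0,-0.001,-0.015,0.104,1],[0,0,0,-0.001,-0.02,0.104,1],[0,0,0,-0.001,-0.025,0.104,1],[0,0,0,-0.001,-0.03,0.104,1],[0,0,0,-0.001,-0.034,0.104,1],[0,0,0,-0.001,-0.038,0.104,1],[0,0,0,-0.001,-0.038,0.104,1]]]' | head -0
python3 - <<'E'
from h import *
st()
a=[]
for c,(u,v) in(("top",(300,228)),("side",(330,232))):
    im=arm.get_image(c)[v-40:v+40,u-50:u+50,::-1]; im=cv2.resize(im,None,fx=5,fy=5,interpolation=cv2.INTER_CUBIC)[:,50:450]
    a.append(im)
cv2.imwrite("pics/push1.png",np.hstack(a)); st()
E
```

```text
t 5.4 jig mm [100.   -0.9  17.8] th 180.0 F jig [0.62 0.3  1.45] q6 0.4003459163165837 w 9.139176996274824e-05
t 5.5 jig mm [100.   -1.   17.5] th 180.0 F jig [1.97 0.29 2.78] q6 0.4002214914237963 w 0.00027593057569063185Exception ignored on flushing sys.stdout:
BrokenPipeError: [Errno 32] Broken pipe
```

View pics/push1.png

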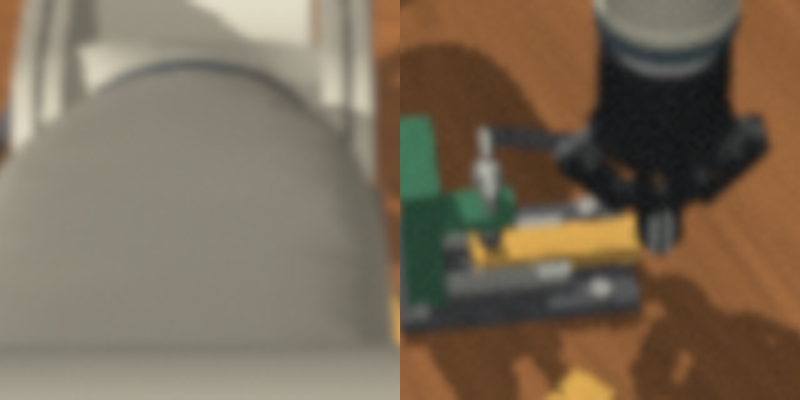

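```bash
python3 -m inch '[[[0,0,0,0,-0.003,0,1],[0,0,0,0,-0.006,0,1],[0,0,0,0,-0.009,0,1],[0,0,0,0,-0.012,0,1],[0,0,0,0,-0.015,0,1],[0,0,0,0,-0.016,0,1],[0,0,0,0,-0.016,0,1]]]' |grep force; python3 -c "
from h import *
st()"; python3 -m inch '[[[0,0,0,0,-0.001,0,1],[0,0,0,0,-0.002,0,1],[0,0,0,0,-0.002,0,1]]]' |grep force; python3 -c "
from h import *
st()"
```

```text
force: [3.7, -0.4, 4.2]
finger_force: 2.2
t 6.2 jig mm [83.6 -1.1 17.4] th 180.0 F jig [3.56 0.92 4.16] q6 0.4110472035551692 w -0.00010193392506538234
force: [5.2, -2.0, 2.9]
finger_force: 3.3
t 6.5 jig mm [82.4 -1.  17.5] th 180.0 F jig [ 5.52 -0.01  2.91] q6 0.41244086385390566 w -0.00011159915601340299
```

```bash
python3 -m inch '[[[0,0,0,0,-0.001,0,1],[0,0,0,0,-0.002,0,1],[0,0,0,0,-0.002,0,1]]]' |grep force; python3 -c "
from h import *
st()"; python3 -m inch '[[[0,0,0,0,-0.001,0,1],[0,0,0,0,-0.002,0,1],[0,0,0,0,-0.002,0,1]]]' |grep force
python3 - <<'E'
from h import *
st(); im=arm.get_image("side")[190:270,260:380,::-1]
cv2.imwrite("pics/push2.png",cv2.resize(im,None,fx=6.6,fy=6.6,interpolation=cv2.INTER_CUBIC))
E
```

```text
force: [10.1, -3.7, 0.3]
finger_force: 4.8
t 6.8 jig mm [82.2 -0.5 17.7] th 180.0 F jig [10.78  0.13  0.29] q6 0.4138546485354467 w 0.00010842017920499483
force: [14.1, -5.1, -1.2]
finger_force: 6.5
t 7.1 jig mm [82.   0.  18.2] th 180.0 F jig [14.99  0.26 -1.22] q6 0.41528778940727823 w 0.00031721603203938996
```

View pics/push2.png

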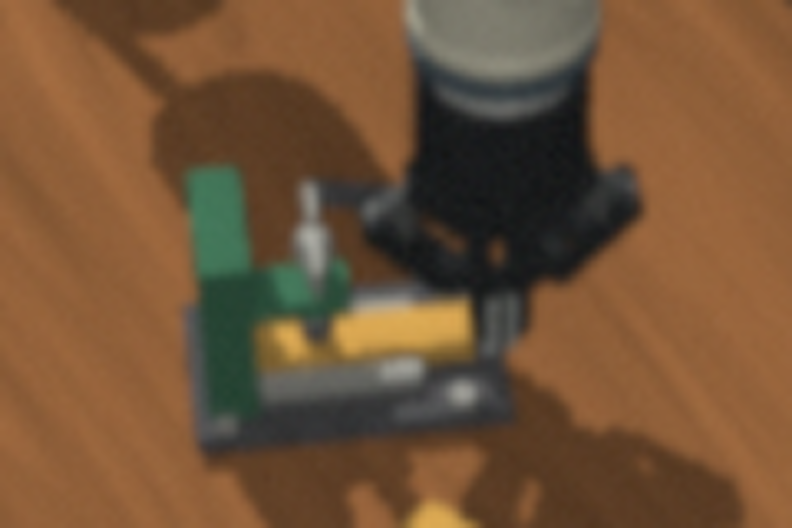

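```bash
python3 -m inch '[[[0,0,0,0,0.01,0,1],[0,0,0,0,0.03,0,1],[0,0,0,0,0.03,-0.05,1],[0,0,0,0,0.03,-0.1,1],[0,0,0,0,0,-0.11,1],[0,0,0,0,0,-0.11,1],[0,0,0,0,0,-0.11,1]]]' |grep clock
cat >> h.py <<'E'
def C(th,r=21,g=13.5):
    t=np.radians(th); return r*np.array([np.sin(t),np.cos(t)])-g*np.array([np.cos(t),-np.sin(t)])
def rows(ths,z=78,**k):
    for t in ths: print(t,row(*C(t,**k),z,t).tolist())
E
python3 - <<'E'
from h import *
st(); print(row(26,-21,120,183),row(26,-21,78,183)); rows([184,192,200,208,216,223,230])
E
```

```text
clock: 7.85
t 7.85 jig mm [ 76.1  -1.6 126.6] th 180.0 F jig [-0.71 -0.24 -0.34] q6 0.4148999150907908 w 0.00024189477356031496
[ 0.      0.      0.0084 -0.0194 -0.0501  0.0068] [ 0.      0.      0.0084 -0.0193 -0.05    0.0488]
184 [0.0, 0.0, 0.0112, -0.0202, -0.064, 0.0488]
192 [0.0, 0.0, 0.0334, -0.0217, -0.0672, 0.0488]
200 [0.0, 0.0, 0.0557, -0.0227, -0.0705, 0.0488]
208 [0.0, 0.0, 0.0779, -0.0232, -0.074, 0.0489]
216 [0.0, 0.0, 0.1001, -0.0232, -0.0774, 0.0489]
223 [0.0, 0.0, 0.1195, -0.0229, -0.0805, 0.0489]
230 [0.0, 0.0, 0.139, -0.0222, -0.0834, 0.0489]
```

```bash
python3 -m inch '[[[0,0,0.008,-0.019,-0.05,0,1],[0,0,0.008,-0.019,-0.05,0.03,1],[0,0,0.008,-0.019,-0.05,0.049,1],[0,0,0.008,-0.019,-0.05,0.049,1],[0,0,0.011,-0.02,-0.058,0.049,1],[0,0,0.011,-0.02,-0.064,0.049,1],[0,0,0.033,-0.0217,-0.067,0.049,1],[0,0,0.055,-0.0227,-0.07,0.049,1],[0,0,0.078,-0.023,-0.074,0.049,1],[0,0,0.1,-0.023,-0.0775,0.049,1],[0,0,0.12,-0.023,-0.0805,0.049,1],[0,0,0.139,-0.022,-0.0835,0.049,1],[0,0,0.139,-0.022,-0.0835,0.049,1]]]' |grep -E "clock|force"
python3 - <<'E'
from h import *
st(); im=arm.get_image("side")[190:270,260:380,::-1]
cv2.imwrite("pics/w1.png",cv2.resize(im,None,fx=6.6,fy=6.6,interpolation=cv2.INTER_CUBIC))
E
```

```text
clock: 9.15
force: [0.3, -0.3, 0.5]
finger_force: 0.0
t 9.15 jig mm [ -6.1 -23.1  79. ] th 230.1 F jig [ 0.4  -0.21  0.55] q6 1.3176029311659463 w -0.00036892643580512316
```

View pics/w1.png

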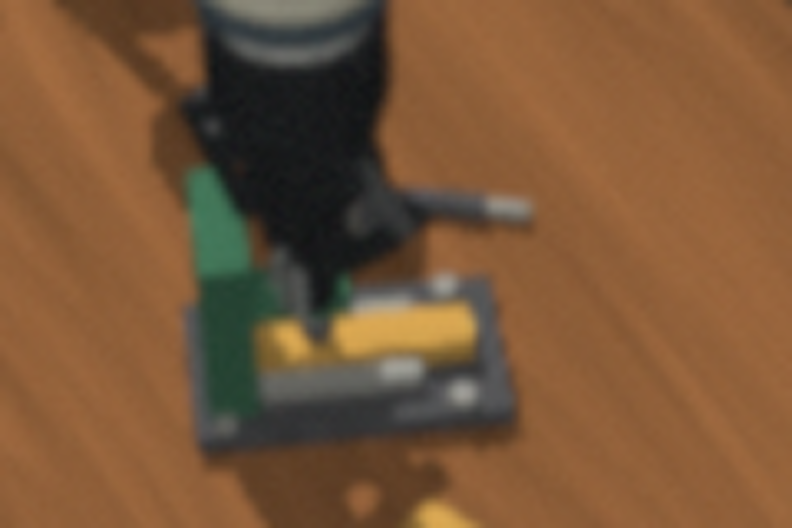

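Run:
```python
from h import *
print(row(-6,-23,122,230),row(25,5,122,130))
```

```text
[ 0.      0.      0.0003 -0.0002 -0.0001 -0.043 ] [ 0.      0.     -0.2774  0.0416 -0.0016 -0.043 ]
```

```bash
python3 -m inch '[[[0,0,0,0,-0.004,0,1],[0,0,0,0,-0.004,-0.043,1],[0,0,-0.02,0.01,0,-0.043,1],[0,0,-0.278,0.042,-0.002,-0.043,1],[0,0,-0.278,0.042,-0.002,-0.043,1],[0,0,-0.278,0.042,-0.002,-0.043,1],[0,0,-0.278,0.042,-0.002,-0.043,1],[0,0,-0.278,0.042,-0.002,-0.043,1],[0,0,-0.278,0.042,-0.002,-0.043,1],[0,0,-0.278,0.042,-0.002,-0.043,1],[0,0,-0.278,0.042,-0.002,-0.043,1],[0,0,-0.278,0.042,-0.002,-0.043,1],[0,0,-0.278,0.042,-0.002,-0.043,1],[0,0,-0.278,0.042,-0.002,-0.043,1],[0,0,-0.278,0.042,-0.002,-0.043,1]]]' |grep -E "clock|force"
python3 - <<'E'
from h import *
st(); im=arm.get_image("side")[190:270,260:380,::-1]
cv2.imwrite("pics/w2.png",cv2.resize(im,None,fx=6.6,fy=6.6,interpolation=cv2.INTER_CUBIC))
print(row(*C(35,g=17),122,35),row(*C(35,g=17),78,35))
E
```

```text
clock: 10.7
force: [0.4, 0.7, -1.0]
finger_force: 0.0
t 10.7 jig mm [ 25.1   5.6 121.5] th 129.8 F jig [ 0.12  0.74 -1.02] q6 -0.4092331197385646 w -0.0002148953937988722
[ 0.      0.     -0.2639  0.0344 -0.001  -0.0005] [ 0.      0.     -0.2639  0.0344 -0.001   0.0435]
```

View pics/w2.png

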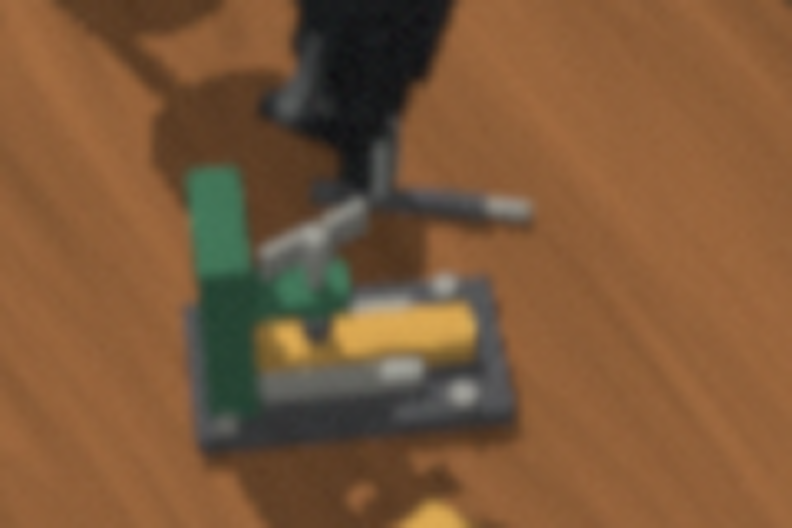

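```bash
cat >> h.py <<'E'
def wdir(d):
    """wing angle (deg mod 180) from pixel direction in the side view"""
    ts=np.arange(0,180,1.); e=[]
    for t in ts:
        r=np.radians(t); w=.027*np.array([np.sin(r),np.cos(r)]); q=pr("side",toW(p,[[*w,.09],[*-w,.09]])); q=q[0]-q[1]
        e.append(abs(q[0]*d[1]-q[1]*d[0])/np.linalg.norm(q)/np.linalg.norm(d))
    return ts[np.argmin(e)]
def seewing():
    arm.get_image("side")
    for n in("wing_mid","wing_screw"):
        for o in arm.outline_of(n,"side")[:2]:
            ys,xs=np.nonzero(o["region"]); w,v=np.linalg.eigh(np.cov(xs,ys)); print(n,round(o["conf"],2),np.round(o["position"]),len(xs),np.round(v[:,1],2),wdir(v[:,1]))
E
python3 - <<'E'
from h import *
print(wdir((103,-42))); seewing(); print(pr("side",toW(p,[0,0,.09])))
E
python3 -m inch '[[[0,0,-0.264,0.034,-0.001,0,1],[0,0,-0.264,0.034,-0.001,0,1],[0,0,-0.264,0.034,-0.001,0,1],[0,0,-0.264,0.034,-0.001,0,1],[0,0,-0.264,0.034,-0.001,0,1],[0,0,-0.264,0.034,-0.001,0,1],[0,0,-0.264,0.034,-0.001,0,1],[0,0,-0.264,0.034,-0.001,0,1],[0,0,-0.264,0.034,-0.001,0,1],[0,0,-0.264,0.034,-0.001,0,1],[0,0,-0.264,0.034,-0.001,0,1],[0,0,-0.264,0.034,-0.001,0,1],[0,0,-0.264,0.034,-0.001,0.043,1],[0,0,-0.264,0.034,-0.001,0.043,1]]]' |grep -E "clock|force"
python3 - <<'E'
from h import *
st(); rows(range(40,205,8))
E
```

```text
68.0
wing_mid 0.66 [325. 273.] 156 [-0.72  0.69] 44.0
[[307.21699259 226.24159472]]
clock: 12.3
force: [-1.1, 0.6, -0.4]
finger_force: 0.1
t 12.3 jig mm [-4.4 24.8 74.8] th 35.2 F jig [-1.22  0.21 -0.4 ] q6 -2.0014774012963685 w -0.00023501728379997705
40 [0.0, 0.0, 0.0135, -0.0043, -0.0062, -0.0032]
48 [0.0, 0.0, 0.0357, -0.0057, -0.0094, -0.0032]
56 [0.0, 0.0, 0.0579, -0.0067, -0.0127, -0.0032]
64 [0.0, 0.0, 0.0801, -0.0071, -0.0162, -0.0033]
72 [0.0, 0.0, 0.1024, -0.0071, -0.0196, -0.0033]
80 [0.0, 0.0, 0.1246, -0.0066, -0.0231, -0.0033]
88 [0.0, 0.0, 0.1468, -0.0057, -0.0264, -0.0033]
96 [0.0, 0.0, 0.169, -0.0042, -0.0296, -0.0033]
104 [0.0, 0.0, 0.1912, -0.0024, -0.0326, -0.0033]
112 [0.0, 0.0, 0.2135, -0.0002, -0.0352, -0.0033]
120 [0.0, 0.0, 0.2357, 0.0024, -0.0376, -0.0033]
128 [0.0, 0.0, 0.2579, 0.0053, -0.0395, -0.0032]
136 [0.0, 0.0, 0.2801, 0.0085, -0.041, -0.0032]
144 [0.0, 0.0, 0.3024, 0.0118, -0.0421, -0.0032]
152 [0.0, 0.0, 0.3246, 0.0152, -0.0427, -0.0032]
160 [0.0, 0.0, 0.3468, 0.0187, -0.0428, -0.0032]
168 [0.0, 0.0, 0.369, 0.0222, -0.0424, -0.0031]
176 [0.0, 0.0, 0.3912, 0.0255, -0.0416, -0.0031]
184 [0.0, 0.0, 0.4135, 0.0288, -0.0403, -0.0031]
192 [0.0, 0.0, 0.4357, 0.0318, -0.0385, -0.0031]
200 [0.0, 0.0, 0.4579, 0.0345, -0.0364, -0.003]
```

```bash
python3 -m inch '[[[0,0,0.036,-0.0057,-0.0094,-0.003,1],[0,0,0.058,-0.0067,-0.0127,-0.003,1],[0,0,0.08,-0.007,-0.016,-0.003,1],[0,0,0.102,-0.007,-0.0196,-0.003,1],[0,0,0.125,-0.0066,-0.023,-0.003,1],[0,0,0.147,-0.0057,-0.0264,-0.003,1],[0,0,0.169,-0.0042,-0.0296,-0.003,1],[0,0,0.191,-0.0024,-0.0326,-0.003,1],[0,0,0.213,0,-0.035,-0.003,1],[0,0,0.236,0.0024,-0.0376,-0.003,1],[0,0,0.258,0.0053,-0.0395,-0.003,1],[0,0,0.28,0.0085,-0.041,-0.003,1],[0,0,0.302,0.0118,-0.042,-0.003,1],[0,0,0.325,0.0152,-0.0427,-0.003,1],[0,0,0.347,0.0187,-0.0428,-0.003,1],[0,0,0.369,0.022,-0.0424,-0.003,1],[0,0,0.391,0.0255,-0.0416,-0.003,1],[0,0,0.413,0.0288,-0.04,-0.003,1],[0,0,0.436,0.0318,-0.0385,-0.003,1],[0,0,0.458,0.0345,-0.0364,-0.003,1]]]' |grep -E "clock|force"
python3 - <<'E'
from h import *
st(); rows([208,216,223,230]);print(row(25,5,122,130),row(*(C(230,g=18)),120,230))
E
```

```text
clock: 14.3
force: [-0.5, -1.5, 0.4]
finger_force: 0.8
t 14.3 jig mm [  8.9 -22.9  82.6] th 200.3 F jig [ 0.07 -1.54  0.43] q6 0.7862880125692145 w 0.00017134902538661924
208 [0.0, 0.0, 0.0214, -0.0042, -0.0057, 0.0046]
216 [0.0, 0.0, 0.0436, -0.0055, -0.009, 0.0046]
223 [0.0, 0.0, 0.063, -0.0062, -0.0119, 0.0046]
230 [0.0, 0.0, 0.0825, -0.0066, -0.0149, 0.0046]
[ 0.      0.     -0.1953  0.0317  0.0055 -0.0393] [ 0.      0.      0.0825 -0.0088 -0.011  -0.0374]
```

```bash
python3 -m inch '[[[0,0,0.021,-0.004,-0.006,0.003,1],[0,0,0.043,-0.0055,-0.009,0.003,1],[0,0,0.063,-0.006,-0.012,0.003,1],[0,0,0.082,-0.0065,-0.015,0.003,1],[0,0,0.082,-0.0065,-0.015,0.003,1],[0,0,0.082,-0.009,-0.011,0.003,1],[0,0,0.082,-0.009,-0.011,-0.039,1],[0,0,0.06,0,-0.005,-0.039,1],[0,0,-0.195,0.032,0.005,-0.039,1],[0,0,-0.195,0.032,0.005,-0.039,1],[0,0,-0.195,0.032,0.005,-0.039,1],[0,0,-0.195,0.032,0.005,-0.039,1],[0,0,-0.195,0.032,0.005,-0.039,1],[0,0,-0.195,0.032,0.005,-0.039,1],[0,0,-0.195,0.032,0.005,-0.039,1],[0,0,-0.195,0.032,0.005,-0.039,1],[0,0,-0.195,0.032,0.005,-0.039,1],[0,0,-0.195,0.032,0.005,-0.039,1],[0,0,-0.195,0.032,0.005,-0.039,1]]]' |grep -E "clock|force"
python3 - <<'E'
from h import *
st(); seewing(); cv2.imwrite("pics/w3.png",cv2.resize(arm.get_image("side")[205:245,280:340,::-1],None,fx=13,fy=13,interpolation=cv2.INTER_CUBIC))
im=arm.get_image("side")[205:250,285:335].astype(int); m=(np.ptp(im,2)<22)&(im.mean(2)>125)   # grey-bright steel
for r in m: print("".join("#" if a else "." for a in r))
st(); print(row(*C(45,g=17),122,45))
E
```

```text
clock: 16.2
force: [0.9, -0.6, -0.1]
finger_force: 0.0
t 16.2 jig mm [ 24.4   5.5 120.8] th 129.2 F jig [ 1.06 -0.21 -0.12] q6 -0.4192751939115675 w 9.715536004034603e-05
wing_mid 0.49 [310. 229.] 64 [-0.77  0.63] 48.0
wing_mid 0.35 [240. 185.] 420 [-0.99  0.11] 88.0
wing_screw 0.65 [274. 168.] 653 [0.16 0.99] 179.0
..................................................
..................................................
..................................................
..................................................
..................................................
..................................................
..................................................
..................................................
..................................................
..................................................
..................................................
..................................................
..................................................
..................................................
..................................................
.................
[... 978 characters left out ...]
........................
..................................................
..................................................
..................................................
..................................................
..................................................
.................................######...........
.................................#####............
..................................................
............................................##....
...........................................####...
t 16.45 jig mm [ 24.2   5.6 120.5] th 129.7 F jig [ 1.03  0.95 -0.1 ] q6 -0.409773116580396 w 3.772043383248853e-05
[ 0.      0.     -0.2353  0.03    0.0027 -0.0015]
```

```bash
python3 -c "
from h import *
print(row(*C(32,g=18),122,32),row(*C(32,g=18),78,32))"
```

```text
[ 0.      0.     -0.2714  0.0357 -0.0014 -0.0015] [ 0.      0.     -0.2714  0.0357 -0.0014  0.0425]
```

```bash
python3 -m inch '[[[0,0,-0.271,0.036,-0.001,0,1],[0,0,-0.271,0.036,-0.001,0,1],[0,0,-0.271,0.036,-0.001,0,1],[0,0,-0.271,0.036,-0.001,0,1],[0,0,-0.271,0.036,-0.001,0,1],[0,0,-0.271,0.036,-0.001,0,1],[0,0,-0.271,0.036,-0.001,0,1],[0,0,-0.271,0.036,-0.001,0,1],[0,0,-0.271,0.036,-0.001,0,1],[0,0,-0.271,0.036,-0.001,0,1],[0,0,-0.271,0.036,-0.001,0,1],[0,0,-0.271,0.036,-0.001,0,1],[0,0,-0.271,0.036,-0.001,0.042,1],[0,0,-0.271,0.036,-0.001,0.042,1],[0,0,-0.271,0.036,-0.001,0.042,1],[0,0,-0.271,0.036,-0.001,0.042,1]]]' |grep -E "clock|force"
python3 - <<'E'
from h import *
st(); rows(range(40,205,8))
E
```

```text
clock: 18.05
force: [0.2, 1.0, 1.0]
finger_force: 0.0
t 18.05 jig mm [-3.7 28.2 79.5] th 32.1 F jig [-0.13  1.01  1.01] q6 -2.0502045225781047 w -0.0003307998832329535
40 [0.0, 0.0, 0.022, -0.0007, -0.0077, 0.0015]
48 [0.0, 0.0, 0.0443, -0.002, -0.0109, 0.0015]
56 [0.0, 0.0, 0.0665, -0.0027, -0.0143, 0.0015]
64 [0.0, 0.0, 0.0887, -0.003, -0.0178, 0.0015]
72 [0.0, 0.0, 0.1109, -0.0028, -0.0213, 0.0015]
80 [0.0, 0.0, 0.1331, -0.0022, -0.0247, 0.0015]
88 [0.0, 0.0, 0.1554, -0.001, -0.028, 0.0015]
96 [0.0, 0.0, 0.1776, 0.0006, -0.0311, 0.0015]
104 [0.0, 0.0, 0.1998, 0.0026, -0.0339, 0.0015]
112 [0.0, 0.0, 0.222, 0.005, -0.0365, 0.0015]
120 [0.0, 0.0, 0.2443, 0.0077, -0.0386, 0.0015]
128 [0.0, 0.0, 0.2665, 0.0107, -0.0404, 0.0015]
136 [0.0, 0.0, 0.2887, 0.0139, -0.0418, 0.0015]
144 [0.0, 0.0, 0.3109, 0.0173, -0.0427, 0.0015]
152 [0.0, 0.0, 0.3331, 0.0207, -0.0431, 0.0015]
160 [0.0, 0.0, 0.3554, 0.0242, -0.043, 0.0015]
168 [0.0, 0.0, 0.3776, 0.0276, -0.0424, 0.0015]
176 [0.0, 0.0, 0.3998, 0.031, -0.0414, 0.0015]
184 [0.0, 0.0, 0.422, 0.0341, -0.0399, 0.0015]
192 [0.0, 0.0, 0.4443, 0.037, -0.038, 0.0015]
200 [0.0, 0.0, 0.4665, 0.0396, -0.0357, 0.0014]
```

```bash
python3 -m inch '[[[0,0,0.033,-0.001,-0.009,0.001,1],[0,0,0.055,-0.0024,-0.0125,0.001,1],[0,0,0.078,-0.003,-0.016,0.001,1],[0,0,0.1,-0.003,-0.0195,0.001,1],[0,0,0.122,-0.0025,-0.023,0.001,1],[0,0,0.144,-0.0016,-0.0264,0.001,1],[0,0,0.167,-0.0002,-0.0296,0.001,1],[0,0,0.189,0.0016,-0.0325,0.001,1],[0,0,0.211,0.0038,-0.0352,0.001,1],[0,0,0.233,0.0063,-0.0376,0.001,1],[0,0,0.255,0.0092,-0.0395,0.001,1],[0,0,0.278,0.0123,-0.0411,0.001,1],[0,0,0.3,0.0156,-0.0423,0.001,1],[0,0,0.322,0.019,-0.0429,0.001,1],[0,0,0.344,0.0225,-0.0431,0.001,1],[0,0,0.367,0.0259,-0.0427,0.001,1],[0,0,0.389,0.0293,-0.042,0.001,1],[0,0,0.411,0.0325,-0.0407,0.001,1],[0,0,0.433,0.0356,-0.039,0.001,1],[0,0,0.455,0.0383,-0.037,0.001,1]]]' |grep -E "clock|force"
python3 - <<'E'
from h import *
st(); rows([204,212,220,228,235]);print(row(25,5,122,130),row(*(C(235,g=18)),120,235))
E
```

```text
clock: 20.05
force: [-0.1, -1.3, -0.9]
finger_force: 0.9
t 20.05 jig mm [  8.1 -23.9  79.1] th 196.2 F jig [ 0.4  -1.23 -0.87] q6 0.7129139734127707 w 7.798536950571741e-05
204 [0.0, 0.0, 0.0217, -0.002, -0.0039, 0.0011]
212 [0.0, 0.0, 0.0439, -0.0032, -0.0071, 0.0011]
220 [0.0, 0.0, 0.0662, -0.004, -0.0105, 0.0011]
228 [0.0, 0.0, 0.0884, -0.0043, -0.014, 0.0011]
235 [0.0, 0.0, 0.1078, -0.0042, -0.017, 0.001]
[ 0.      0.     -0.1838  0.0325  0.0084 -0.0428] [ 0.      0.      0.1078 -0.0069 -0.0134 -0.041 ]
```

```bash
python3 -m inch '[[[0,0,0.022,-0.002,-0.004,0.001,1],[0,0,0.044,-0.003,-0.007,0.001,1],[0,0,0.066,-0.004,-0.0105,0.001,1],[0,0,0.088,-0.0043,-0.014,0.001,1],[0,0,0.108,-0.0042,-0.017,0.001,1],[0,0,0.108,-0.0042,-0.017,0.001,1],[0,0,0.108,-0.006,-0.013,0.001,1],[0,0,0.108,-0.006,-0.013,-0.042,1],[0,0,0.08,0.003,-0.005,-0.042,1],[0,0,-0.184,0.032,0.008,-0.042,1],[0,0,-0.184,0.032,0.008,-0.042,1],[0,0,-0.184,0.032,0.008,-0.042,1],[0,0,-0.184,0.032,0.008,-0.042,1],[0,0,-0.184,0.032,0.008,-0.042,1],[0,0,-0.184,0.032,0.008,-0.042,1],[0,0,-0.184,0.032,0.008,-0.042,1],[0,0,-0.184,0.032,0.008,-0.042,1],[0,0,-0.184,0.032,0.008,-0.042,1],[0,0,-0.184,0.032,0.008,-0.042,1],[0,0,-0.184,0.032,0.008,-0.042,1]]]' |grep -E "clock|force"
python3 - <<'E'
from h import *
st(); seewing(); print(row(*C(36,g=18),122,36),row(*C(36,g=18),78,36))
E
```

```text
clock: 22.05
force: [-0.2, -0.2, -0.7]
finger_force: 0.0
t 22.05 jig mm [ 23.9   4.4 119.9] th 131.1 F jig [-0.09 -0.2  -0.66] q6 -0.38789234239750214 w -0.00019415005239107418
wing_mid 0.55 [308. 230.] 80 [-0.82  0.57] 53.0
wing_screw 0.6 [306. 227.] 57 [-0.83  0.55] 55.0
[ 0.000e+00  0.000e+00 -2.658e-01  3.470e-02  1.000e-04 -2.200e-03] [ 0.      0.     -0.2658  0.0348  0.      0.0418]
```

```bash
python3 -m inch '[[[0,0,-0.266,0.035,0,0,1],[0,0,-0.266,0.035,0,0,1],[0,0,-0.266,0.035,0,0,1],[0,0,-0.266,0.035,0,0,1],[0,0,-0.266,0.035,0,0,1],[0,0,-0.266,0.035,0,0,1],[0,0,-0.266,0.035,0,0,1],[0,0,-0.266,0.035,0,0,1],[0,0,-0.266,0.035,0,0,1],[0,0,-0.266,0.035,0,0,1],[0,0,-0.266,0.035,0,0,1],[0,0,-0.266,0.035,0,0,1],[0,0,-0.266,0.035,0,0.042,1],[0,0,-0.266,0.035,0,0.042,1],[0,0,-0.266,0.035,0,0.042,1],[0,0,-0.266,0.035,0,0.042,1]]]' |grep -E "clock|force"
python3 - <<'E'
from h import *
st(); rows(range(45,199,8))
E
```

```text
clock: 23.8
force: [0.2, 0.0, 0.4]
finger_force: 0.0
t 23.8 jig mm [-2.4 27.9 78.5] th 35.9 F jig [0.16 0.06 0.36] q6 -1.9847639013063236 w -0.00014055619935833386
45 [0.0, 0.0, 0.0252, -0.0017, -0.0083, 0.0005]
53 [0.0, 0.0, 0.0475, -0.0028, -0.0116, 0.0005]
61 [0.0, 0.0, 0.0697, -0.0035, -0.015, 0.0005]
69 [0.0, 0.0, 0.0919, -0.0038, -0.0185, 0.0005]
77 [0.0, 0.0, 0.1141, -0.0035, -0.022, 0.0005]
85 [0.0, 0.0, 0.1363, -0.0027, -0.0254, 0.0005]
93 [0.0, 0.0, 0.1586, -0.0015, -0.0286, 0.0005]
101 [0.0, 0.0, 0.1808, 0.0001, -0.0317, 0.0005]
109 [0.0, 0.0, 0.203, 0.0022, -0.0345, 0.0005]
117 [0.0, 0.0, 0.2252, 0.0046, -0.037, 0.0005]
125 [0.0, 0.0, 0.2475, 0.0074, -0.0391, 0.0005]
133 [0.0, 0.0, 0.2697, 0.0104, -0.0409, 0.0005]
141 [0.0, 0.0, 0.2919, 0.0136, -0.0421, 0.0005]
149 [0.0, 0.0, 0.3141, 0.017, -0.043, 0.0005]
157 [0.0, 0.0, 0.3363, 0.0205, -0.0433, 0.0005]
165 [0.0, 0.0, 0.3586, 0.024, -0.0432, 0.0005]
173 [0.0, 0.0, 0.3808, 0.0274, -0.0425, 0.0005]
181 [0.0, 0.0, 0.403, 0.0307, -0.0414, 0.0005]
189 [0.0, 0.0, 0.4252, 0.0338, -0.0399, 0.0005]
197 [0.0, 0.0, 0.4475, 0.0367, -0.0379, 0.0004]
```

Stop at 189 for now (18 rows), so a possible end stop at 197 is met slowly.

```bash
python3 -m inch '[[[0,0,0.025,-0.0017,-0.0083,0,1],[0,0,0.047,-0.0028,-0.0116,0,1],[0,0,0.07,-0.0035,-0.015,0,1],[0,0,0.092,-0.0038,-0.0185,0,1],[0,0,0.114,-0.0035,-0.022,0,1],[0,0,0.136,-0.0027,-0.0254,0,1],[0,0,0.159,-0.0015,-0.0286,0,1],[0,0,0.181,0,-0.0317,0,1],[0,0,0.203,0.0022,-0.0345,0,1],[0,0,0.225,0.0046,-0.037,0,1],[0,0,0.247,0.0074,-0.039,0,1],[0,0,0.27,0.0104,-0.041,0,1],[0,0,0.292,0.0136,-0.042,0,1],[0,0,0.314,0.017,-0.043,0,1],[0,0,0.336,0.0205,-0.0433,0,1],[0,0,0.359,0.024,-0.0432,0,1],[0,0,0.381,0.0274,-0.0425,0,1],[0,0,0.403,0.0307,-0.0414,0,1],[0,0,0.425,0.0338,-0.04,0,1],[0,0,0.425,0.0338,-0.04,0,1]]]' |grep -E "clock|force"
python3 - <<'E'
from h import *
st(); rows([193,197,201,205,209])
E
```

```text
clock: 25.8
force: [1.4, -0.1, 0.2]
finger_force: 0.4
t 25.8 jig mm [ 10.7 -22.8  79. ] th 188.9 F jig [1.39 0.41 0.21] q6 0.5859752259423485 w -2.9723276059352247e-05
193 [0.0, 0.0, 0.0113, -0.001, -0.0021, 0.001]
197 [0.0, 0.0, 0.0224, -0.0018, -0.0037, 0.001]
201 [0.0, 0.0, 0.0335, -0.0025, -0.0053, 0.0009]
205 [0.0, 0.0, 0.0446, -0.0031, -0.0069, 0.0009]
209 [0.0, 0.0, 0.0557, -0.0035, -0.0086, 0.0009]
```

```bash
python3 -m inch '[[[0,0,0.011,-0.001,-0.002,0.001,1],[0,0,0.022,-0.0018,-0.0037,0.001,1],[0,0,0.0335,-0.0025,-0.0053,0.001,1],[0,0,0.0446,-0.003,-0.007,0.001,1],[0,0,0.056,-0.0035,-0.0086,0.001,1],[0,0,0.056,-0.0035,-0.0086,0.001,1]]]' |grep -E "clock|force"
python3 - <<'E'
from h import *
st(); rows([213,221,229,235]);print(row(25,5,122,130),row(*(C(235,g=18)),120,235))
E
```

```text
clock: 26.4
force: [1.1, -0.4, 1.0]
finger_force: 0.6
t 26.4 jig mm [  1.5 -25.   77.5] th 208.9 F jig [1.16 0.02 0.98] q6 0.9372347406565346 w 0.00017314634129212764
213 [0.0, 0.0, 0.0115, -0.0007, -0.0014, -0.0006]
221 [0.0, 0.0, 0.0337, -0.0022, -0.0046, -0.0006]
229 [0.0, 0.0, 0.056, -0.0032, -0.0079, -0.0006]
235 [0.0, 0.0, 0.0726, -0.0036, -0.0105, -0.0006]
[ 0.      0.     -0.219   0.0377  0.0062 -0.0445] [ 0.      0.      0.0726 -0.0055 -0.0064 -0.0426]
```

```bash
python3 -m inch '[[[0,0,0.022,-0.0015,-0.003,0,1],[0,0,0.04,-0.0026,-0.0056,0,1],[0,0,0.056,-0.0032,-0.008,0,1],[0,0,0.073,-0.0036,-0.0105,0,1],[0,0,0.073,-0.0036,-0.0105,0,1],[0,0,0.073,-0.005,-0.006,0,1],[0,0,0.073,-0.005,-0.006,-0.044,1],[0,0,0.05,0.004,-0.002,-0.044,1],[0,0,-0.219,0.038,0.006,-0.044,1],[0,0,-0.219,0.038,0.006,-0.044,1],[0,0,-0.219,0.038,0.006,-0.044,1],[0,0,-0.219,0.038,0.006,-0.044,1],[0,0,-0.219,0.038,0.006,-0.044,1],[0,0,-0.219,0.038,0.006,-0.044,1],[0,0,-0.219,0.038,0.006,-0.044,1],[0,0,-0.219,0.038,0.006,-0.044,1],[0,0,-0.219,0.038,0.006,-0.044,1],[0,0,-0.219,0.038,0.006,-0.044,1],[0,0,-0.219,0.038,0.006,-0.044,1],[0,0,-0.219,0.038,0.006,-0.044,1]]]' |grep -E "clock|force"
python3 - <<'E'
from h import *
st(); seewing(); print(row(*C(36,g=18),122,36),row(*C(36,g=18),78,36))
E
```

```text
clock: 28.4
force: [0.6, 0.2, -0.5]
finger_force: 0.0
t 28.4 jig mm [ 24.6   4.9 120.5] th 129.6 F jig [ 0.51  0.44 -0.47] q6 -0.4128010469560321 w -0.0002743338164019122
[ 0.000e+00  0.000e+00 -2.613e-01  3.510e-02  1.000e-04 -1.600e-03] [ 0.000e+00  0.000e+00 -2.613e-01  3.510e-02  1.000e-04  4.240e-02]
```

```bash
python3 -m inch '[[[0,0,-0.261,0.035,0,0,1],[0,0,-0.261,0.035,0,0,1],[0,0,-0.261,0.035,0,0,1],[0,0,-0.261,0.035,0,0,1],[0,0,-0.261,0.035,0,0,1],[0,0,-0.261,0.035,0,0,1],[0,0,-0.261,0.035,0,0,1],[0,0,-0.261,0.035,0,0,1],[0,0,-0.261,0.035,0,0,1],[0,0,-0.261,0.035,0,0,1],[0,0,-0.261,0.035,0,0,1],[0,0,-0.261,0.035,0,0,1],[0,0,-0.261,0.035,0,0.043,1],[0,0,-0.261,0.035,0,0.043,1],[0,0,-0.261,0.035,0,0.043,1],[0,0,-0.261,0.035,0,0.043,1]]]' |grep -E "clock|force"
python3 - <<'E'
from h import *
st(); seewing(); rows(range(45,191,8))
E
```

```text
clock: 30.15
force: [-0.5, -0.2, 0.1]
finger_force: 0.0
t 30.15 jig mm [-1.9 27.9 78.5] th 36.2 F jig [-0.43 -0.4   0.07] q6 -1.979541571106636 w -6.0869364962234034e-05
wing_mid 0.59 [310. 227.] 76 [-0.82  0.57] 53.0
wing_screw 0.41 [307. 227.] 89 [-0.82  0.57] 53.0
45 [0.0, 0.0, 0.0244, -0.0013, -0.0078, 0.0007]
53 [0.0, 0.0, 0.0466, -0.0024, -0.0111, 0.0007]
61 [0.0, 0.0, 0.0689, -0.0032, -0.0145, 0.0007]
69 [0.0, 0.0, 0.0911, -0.0034, -0.018, 0.0007]
77 [0.0, 0.0, 0.1133, -0.0032, -0.0215, 0.0007]
85 [0.0, 0.0, 0.1355, -0.0024, -0.0249, 0.0007]
93 [0.0, 0.0, 0.1578, -0.0012, -0.0281, 0.0007]
101 [0.0, 0.0, 0.18, 0.0004, -0.0312, 0.0007]
109 [0.0, 0.0, 0.2022, 0.0024, -0.034, 0.0007]
117 [0.0, 0.0, 0.2244, 0.0049, -0.0365, 0.0007]
125 [0.0, 0.0, 0.2466, 0.0076, -0.0387, 0.0007]
133 [0.0, 0.0, 0.2689, 0.0106, -0.0404, 0.0007]
141 [0.0, 0.0, 0.2911, 0.0139, -0.0417, 0.0007]
149 [0.0, 0.0, 0.3133, 0.0172, -0.0426, 0.0007]
157 [0.0, 0.0, 0.3355, 0.0207, -0.0429, 0.0007]
165 [0.0, 0.0, 0.3578, 0.0242, -0.0428, 0.0007]
173 [0.0, 0.0, 0.38, 0.0276, -0.0422, 0.0007]
181 [0.0, 0.0, 0.4022, 0.0309, -0.0411, 0.0007]
189 [0.0, 0.0, 0.4244, 0.0341, -0.0396, 0.0007]
```

```bash
python3 -m inch '[[[0,0,0.024,-0.0013,-0.0078,0,1],[0,0,0.047,-0.0024,-0.011,0,1],[0,0,0.069,-0.0032,-0.0145,0,1],[0,0,0.091,-0.0034,-0.018,0,1],[0,0,0.113,-0.0032,-0.0215,0,1],[0,0,0.1355,-0.0024,-0.025,0,1],[0,0,0.158,-0.0012,-0.028,0,1],[0,0,0.18,0.0004,-0.031,0,1],[0,0,0.202,0.0024,-0.034,0,1],[0,0,0.224,0.005,-0.0365,0,1],[0,0,0.247,0.0076,-0.0387,0,1],[0,0,0.269,0.0106,-0.0404,0,1],[0,0,0.291,0.0139,-0.0417,0,1],[0,0,0.313,0.0172,-0.0426,0,1],[0,0,0.3355,0.0207,-0.043,0,1],[0,0,0.358,0.0242,-0.0428,0,1],[0,0,0.38,0.0276,-0.0422,0,1],[0,0,0.391,0.0293,-0.0417,0,1],[0,0,0.402,0.031,-0.041,0,1],[0,0,0.402,0.031,-0.041,0,1]]]' |grep -E "clock|force"
python3 - <<'E'
from h import *
st(); rows([185,189,193,197,201])
E
```

```text
clock: 32.3
force: [0.3, 0.0, -0.1]
finger_force: 0.7
t 32.3 jig mm [ 13.2 -21.2  78.4] th 181.0 F jig [ 0.29  0.16 -0.11] q6 0.44707865193586954 w 0.00014273909294684433
185 [0.0, 0.0, 0.0112, -0.0009, -0.0016, 0.0004]
189 [0.0, 0.0, 0.0223, -0.0017, -0.0032, 0.0004]
193 [0.0, 0.0, 0.0335, -0.0023, -0.0048, 0.0004]
197 [0.0, 0.0, 0.0446, -0.0029, -0.0064, 0.0004]
201 [0.0, 0.0, 0.0557, -0.0033, -0.0081, 0.0004]
```

```bash
python3 -m inch '[[[0,0,0.011,-0.001,-0.0016,0,1],[0,0,0.022,-0.0017,-0.0032,0,1],[0,0,0.0335,-0.0023,-0.0048,0,1],[0,0,0.0335,-0.0023,-0.0048,0,1]]]' |grep -E "clock|force"; python3 -c "
from h import *
st()"
python3 -m inch '[[[0,0,0.011,-0.0006,-0.0016,0,1],[0,0,0.011,-0.0006,-0.0016,0,1]]]' |grep -E "force"
python3 - <<'E'
from h import *
st(); rows([197,199,201,203,205])
E
```

```text
clock: 32.7
force: [1.8, -0.6, 2.3]
finger_force: 1.0
t 32.7 jig mm [  8.4 -23.6  78.2] th 192.9 F jig [1.9  0.08 2.26] q6 0.6557844625706571 w 0.0002955309574636758
force: [3.4, -5.5, 2.2]
finger_force: 2.8
t 32.9 jig mm [  7.5 -24.   78.3] th 196.8 F jig [ 5.12 -3.91  2.18] q6 0.7252111504792887 w 3.0031517122173076e-05
197 [0.0, 0.0, 0.0006, -0.0003, -0.0007, 0.0003]
199 [0.0, 0.0, 0.0061, -0.0007, -0.0014, 0.0003]
201 [0.0, 0.0, 0.0117, -0.0012, -0.0022, 0.0003]
203 [0.0, 0.0, 0.0172, -0.0016, -0.0029, 0.0003]
205 [0.0, 0.0, 0.0228, -0.0019, -0.0037, 0.0003]
```

```bash
python3 -m inch '[[[0,0,0.005,-0.0004,-0.0008,0,1],[0,0,0.01,-0.001,-0.002,0,1],[0,0,0.01,-0.001,-0.002,0,1],[0,0,0.01,-0.001,-0.002,0,1]]]' |grep -E "force"
python3 - <<'E'
from h import *
st(); print(row(40,-30,79,200),row(110,-30,140,200))
E
```

```text
force: [7.1, -7.9, 0.5]
finger_force: 5.3
t 33.3 jig mm [  6.6 -24.3  78.4] th 200.3 F jig [ 9.45 -4.81  0.52] q6 0.7873079539852246 w -0.00021341642187654538
[ 0.      0.     -0.0008  0.0063  0.0333 -0.0004] [ 0.      0.     -0.0008  0.0307  0.0992 -0.061 ]
```

```bash
python3 -m inch '[[[0,0,0,0,0.006,0,1],[0,0,0,0.004,0.03,0,1],[0,0,0,0.006,0.035,-0.04,1],[0,0,0,0.02,0.07,-0.08,1],[0,0,0,0.03,0.11,-0.12,1],[0,0,0,0.03,0.15,-0.14,1],[0,0,0,0.03,0.15,-0.14,1],[0,0,0,0.03,0.15,-0.14,1]]]' |grep -E "clock|force"
python3 - <<'E'
from h import *
st(); seewing(); cv2.imwrite("pics/end.png",cv2.resize(arm.get_image("side")[195:270,270:370,::-1],None,fx=8,fy=8,interpolation=cv2.INTER_CUBIC))
print(pr("side",toW(p,[[0,0,.085],[.071,-.012,.026],[.071,.012,.026]])))
r=np.radians(16.7);w=.027*np.array([np.sin(r),np.cos(r)]);print((pr("side",toW(p,[[*w,.085],[*-w,.085]]))-[270,195])*8)
E
```

```text
clock: 34.1
force: [-0.5, -0.1, -1.0]
finger_force: 0.0
t 34.1 jig mm [155.3 -49.4 217.9] th 200.5 F jig [-0.46 -0.28 -1.02] q6 0.6523269268264554 w 0.0002445019830304569
wing_mid 0.58 [306. 232.] 57 [-0.15  0.99] 12.0
wing_screw 0.59 [305. 229.] 57 [-0.19  0.98] 14.0
wing_screw 0.22 [319. 244.] 222 [-0.99  0.1 ] 89.0
[[307.27015136 227.41503569]
 [331.90493546 241.48354859]
 [330.82242774 235.52871268]]
[[312.05246761 205.83927889]
 [283.90146377 314.21997159]]
```

View pics/end.png

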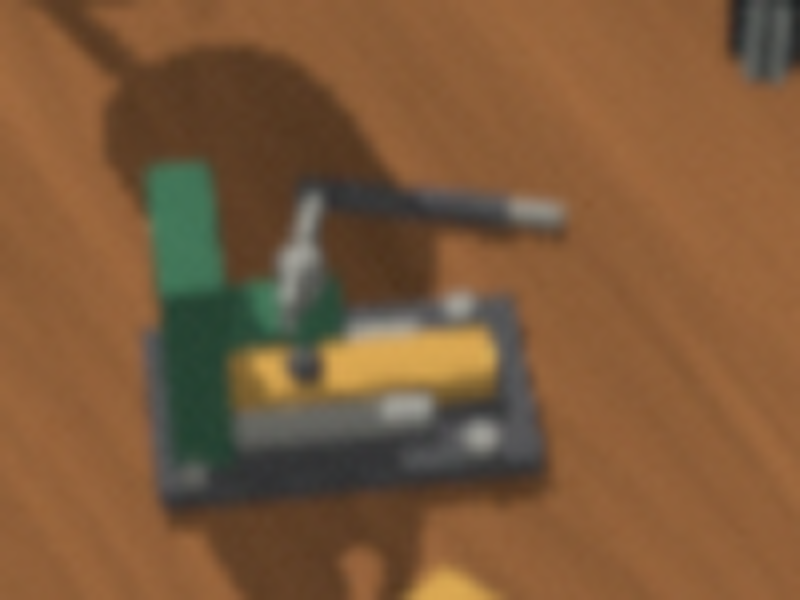

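The wings run from (315,195) to (288,325), about 14–17°, which fits the stop. The bar's end is on the column at (235,360), the foot sits on the bar at (305,365), and the gripper is clear at the upper right.

```bash
python3 -c "
from station import arm
print(arm.job_done())"
```

```text
the job is handed in; nothing more can be done
None
```

I pushed the bar home against the column and turned the wing screw to its stop. The last picture shows the foot on the bar and the gripper clear; I handed the job in at about 34 s, and no verdict came back.

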